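# Unpin the card-trimming fence and park the pin

### The arm

A 6-joint arm with a two-finger parallel gripper is mounted at the origin on a cart in front of the work surface, level with it; the furniture and walls round the work are solid. World frame = base frame: x ahead of the robot, y to its left, z up, the work surface at z = 0. Lengths are in m, angles in degrees, forces in N, time in s.
With the tool pointing down it reaches from about 0.275 to 0.875 m from the base axis. Payload 12.5 kg.
Tool frame: the origin (TCP) lies between the finger pads; the fingertips stand 11 mm ahead of it and the grasp point (between the pads) lies 8 mm behind it; z points along the fingers, y is the line along which they close (so a half turn about z gives the same grasp; the last joint's range is limited). The gripper opens to 85 mm and grips with 20 to 120 N. Pads are 22 mm wide; open, the fingers measure 114 mm over their backs; the gripper's body (76 mm by 85 mm) begins 54 mm behind the grasp point. The pads swing forward as they close: fully open they stand 13 mm farther back than shut.
Start: joints at [-76.811, 20.094, 94.641, -0, 65.266, -4.847], TCP at [0.17, -0.523, 0.242] pointing down, gripper open.
Joint ranges: [-157.81, 157.81], [-45, 120.19], [0.68, 151.7], [-89.99, 269.99], [4.06, 180], [-164.3, 164.3]. Speed limits (degrees/s): [127.2, 127.2, 159.86, 180, 180, 180].

### API

Orientations are given as a 3x3 rotation matrix whose columns are the frame's x, y, z axes.
In Python, from workcell import env gives the robot as it stands.
- The arm moves only by the shell command python3 -m pendant 'ROWS' [OPENING] [FORCE]. ROWS is JSON, a list of rows, each an object of numbers: "x", "y", "z": the shift along the tool's x, y, z in mm; "rx", "ry", "rz": the turn, a rotation vector about the tool's x, y, z in rad. A call has 1 to 12 rows; each row is the pose to reach, as a shift and turn from the pose commanded when the call began, along the tool's axes at that moment; what a row does not reach only later rows make up. A row lasts 1/10 s, in which the tool goes at most 50 mm and 8.59 degrees, less where a joint would pass 70% of its speed; a pose out of reach is approached as far as the arm can. A call with a gripper value outside its range is refused whole. OPENING is the closure in counts, from 0 (fully open) to 255 (shut), set as the call begins (- or left out, the last holds). The fingers move at their own pace and stop on an object; FORCE is the grip in N (left out, the last holds). Time passes only in rows, so rows that repeat a pose let the fingers close. It gives the time, the measured TCP pose, the force, the opening and the grip force at its end, in the units of the state.
- env.get_obs(): the state, without advancing time (a new reading comes with each control period).
- env.camera(name): name is "scene" or "top"; returns (picture, depth): 480x640x3 uint8, red, green, blue; 480x640 float32, m along the optical axis (not along the pixel's ray), 0 where there is no reading.
- env.camera_model(name): a dict with "mtx" (3x3 intrinsics, pixels), "pose" (4x4, takes a point from camera to world coordinates). Camera axes: x right, y down, z forward; pixel columns grow to the right and rows downward; lengths in m; the calibration is good to about 2 mm. A picture is of the moment at which its call begins. camera_model takes no time and is no camera call.
- env.sign_off(): hands the job in; it is judged then, once.
Trained networks look in the newest picture that a camera, given by its name, has taken for a name from the list of things; names that differ only in an ending like _2 or _b are one class to them, and where a whole thing is asked for, a point or a joint stands for the part that bears it (a point fixed in the world has none). Each returns a list of dicts, best first, with "confidence" (0 to 1); they miss things now and then, are a little off and sometimes report something else, mostly with a low value. They report only what shows in the picture. A call takes as long as a camera call. They do not tell look-alikes from the thing itself.
- env.outline_of(camera, target): "mask" (480x640 bool, what is visible of it) and "bbox" ([left, top, right, bottom] in pixels, round what is visible of it).
The state is a dict: "time": time; "joint_positions": joint angles; "qd": joint speeds; "effort": joint torques, N m; "tool_pos": TCP position; "orientation": TCP orientation; "force": force on the tool from outside, world axes, zero at the start; "torque": the same for the moment, N m; "finger_gap": finger opening in m; "grasp_force": force on a finger pad.
Only numpy, scipy, OpenCV 4.12 (cv2) and the standard library are available. Lean on these libraries where they do the work, as an engineer would, in place of code of your own. Each camera call takes 0.05 s, during which the arm holds its last target. There are 200 camera calls.

### The job

The metal fence on the card-trimming board is locked by two pins. Draw the pin with the tall round handle out of its hole and park it in the open notch of the wooden pin rest at the front of the board, hanging upright on its collar, and let go of it. Leave the low flat-headed pin in its hole and the fence where it is.

Things in the scene. Friction and masses are not known exactly. Their poses are not given: they have to be found in the camera images.
- tall_pin: the pin to move, upright. Origin on its axis under its collar, z up. Above: steel collar 44 mm wide, 5 mm thick; black round handle 23 mm wide from 5 to 45 mm, domed top at 52 mm. Below: steel shank 12 mm wide, 32 mm long, the last 5 mm tapering to 5 mm. About 80 g, loose in a 16 mm bore through fence and board, collar on the fence. In either the left or the right hole.
- flat_pin: the other pin, to be left alone: same shank and collar, but a low flat black head 36 mm wide, its top only 14 mm above the origin (under the collar). It stands in the fence's other hole, 160 mm from the tall pin.
- fence: loose aluminium bar 44 x 260 x 20 mm (x, y, z) near the rear edge of a fixed light wooden board, 200 x 280 x 18 mm, flat on the desk; holes at y = +80 and -80 mm. Origin at the centre of its underside; y along the bar, x away from the robot. A 6 mm stack of white cards lies in front of it on the board. Leave it where it is.
- notch (a point): middle of the notch, level with the top of the fixed wooden pin rest, a block 40 (x) x 64 (y) x 36 (z) mm on the board near its front edge, slightly turned; axes as the block. The notch is 24 mm wide (y), cut 28 mm deep into the front (-x) face, top to bottom, open to the front and above; the point is 14 mm from mouth and closed end. A parked pin's origin belongs here.
Mind the look-alikes: they are no part of the job. What is shaped like the tall_pin but pink or red is not meant.

How it is judged (in metres and radians):
On the way:
1. the tall-handled pin is drawn right out of the fence (height (world z) of tall_pin above 0.072 m), for 0.1 s.
At the end, for the whole second after the job is handed in: Tall pin at rest in the notch, released: collar underside within 14 mm of the notch's middle horizontally, 5 mm below to 6 mm above the rest's top, upright within 10 degrees. Flat pin moved under 15 mm; fence moved under 20 mm (horizontal distance between tall_pin and notch below 0.014 m and z of tall_pin in the frame of notch between -0.005 and 0.006 m and angle between tall_pin's own z axis and vertical below 0.175 rad and linear speed of tall_pin below 0.02 m/s and not (distance of flat_pin from where it was at the start of the episode above 0.015 m) and distance of fence from where it was at the start of the episode below 0.02 m); the robot touches nothing.
It fails at once if the flat-headed pin is drawn or shifted (moved over 15 mm) (distance of flat_pin from where it was at the start of the episode above 0.015 m).
It also fails if it takes over 42 s, if anything falls off the work surface, if the arm or the gripper's body presses on something with over 40 N, if the wrist force passes 120 N, or if a joint passes its speed limit or range.

## Working session

There is one attempt and no reset: what is moved stays moved. The work goes in short steps, Python scripts to look and compute and a shell command to move; the robot and the scene stay as the last step left them, time stands still between calls to the robot, and variables do not carry over. Pictures are saved under pics/ and viewed, at most 10 in all, crops included, and the job is handed in when it is done.

```bash
mkdir -p pics; ls; cat > h.py <<'E'
import numpy as np, cv2
from workcell import env
def shot(c,fn=None):
    im,d=env.camera(c)
    if fn: cv2.imwrite('pics/'+fn,im[:,:,::-1])
    np.savez(''+c+'.npz',im=im,d=d)
    return im,d
def pts(c,d):
    m=env.camera_model(c);K=m['mtx'];P=m['pose']
    v,u=np.mgrid[:480,:640]
    p=np.stack([(u-K[0,2])/K[0,0]*d,(v-K[1,2])/K[1,1]*d,d],-1)
    w=p@P[:3,:3].T+P[:3,3]; w[d==0]=np.nan
    return w
E
python3 - <<'E'
from h import *
for c in('top','scene'):
    im,d=shot(c,c+'0.png'); print(c,env.camera_model(c)['pose'].round(3).tolist(),env.camera_model(c)['mtx'].round(1).tolist())
o=env.get_obs();print(o['time'],o['tool_pos'],o['orientation'],o['force'],o['finger_gap'])
E
```

```text
pics
top [[-0.007, -0.994, 0.11, 0.463], [-1.0, 0.005, -0.022, 0.177], [0.021, -0.11, -0.994, 0.927], [0.0, 0.0, 0.0, 1.0]] [[491.1, 0.0, 317.0], [0.0, 491.1, 237.5], [0.0, 0.0, 1.0]]
scene [[-0.805, -0.256, 0.535, 0.137], [-0.593, 0.341, -0.729, 0.78], [0.004, -0.904, -0.427, 0.45], [0.0, 0.0, 0.0, 1.0]] [[514.2, 0.0, 322.3], [0.0, 514.2, 250.6], [0.0, 0.0, 1.0]]
0.1 [ 0.17025637 -0.52270248  0.24182844] [[ 9.50859696e-01  3.09622015e-01 -2.14399038e-04]
 [ 3.09622074e-01 -9.50859200e-01  9.76179031e-04]
 [ 9.83832207e-05 -9.94591971e-04 -9.99999501e-01]] [0.35449536 0.57191092 1.04810489] 0.08555675646865141
```

View pics/top0.png

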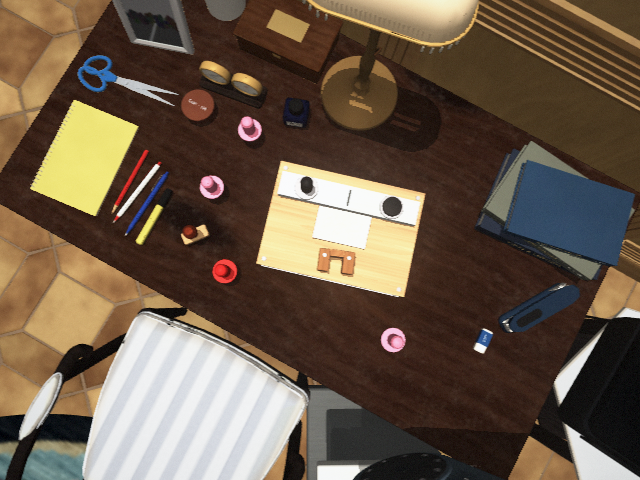

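View pics/scene0.png

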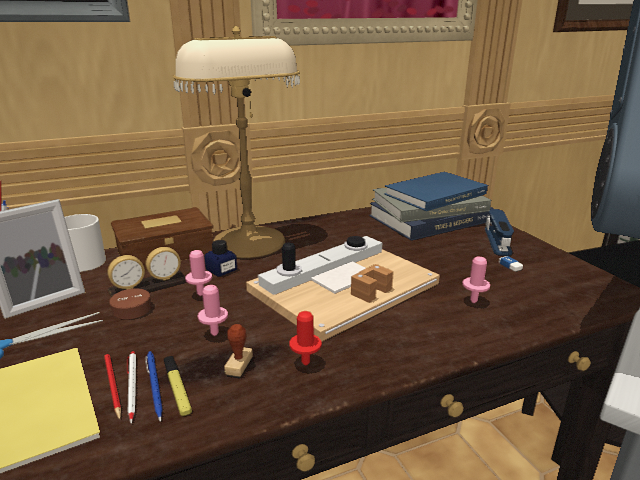

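The top picture shows the board at (342,230). The black tall pin is at (306,187) in the fence's left hole, with the black flat pin at (392,207) and the brown rest at (336,261), its notch opening toward the bottom. There are five tall-pin shapes:
- black, (306,187): the one that fits, because it is black, stands in the fence and is tall in the scene picture at (289,258)
- pink, (250,128), (211,187) and (393,340), and red, (225,271): look-alikes

I'll confirm with a crop while measuring.

```bash
python3 - <<'E'
from h import *
z=np.load('top.npz');im,d=z['im'],z['d'];w=pts('top',d)
cv2.imwrite('pics/crop1.png',cv2.resize(im[150:305,250:435],None,fx=4,fy=4,interpolation=cv2.INTER_CUBIC)[:,:,::-1])
zz=w[...,2];roi=np.zeros((480,640),bool);roi[150:305,250:435]=1
def sel(lo,hi,extra=True): return roi&(zz>lo)&(zz<hi)&extra
v,u=np.mgrid[:480,:640]
def rep(n,m):
    p=w[m];print(n,m.sum(),p.mean(0).round(4),'z',np.percentile(p[:,2],[5,50,95]).round(4))
    r=cv2.minAreaRect((p[:,:2]*1000).astype(np.float32));print('   rect',r)
rep('handle top',sel(.07,.12))
rep('flat head',sel(.046,.06,(u>370)))
rep('fence top',sel(.033,.042,(v<235)))
rep('rest top',sel(.048,.062,(v>240)))
rep('board',sel(.012,.022))
for n in('tall_pin','flat_pin','fence'):
    for r in env.outline_of('top',n)[:4]: print(n,r['confidence'],r['bbox'])
# rest top pixel-wise
m=sel(.045,.065,v>240); print('rows/cols',np.where(m.any(1))[0][[0,-1]],np.where(m.any(0))[0][[0,-1]])
E
```

```text
handle top 143 [0.6517 0.1768 0.0856] z [0.0762 0.0866 0.091 ]
   rect ((652.5719604492188, 176.5098114013672), (21.172876358032227, 20.107894897460938), 89.2098388671875)
flat head 297 [0.6167 0.0218 0.0508] z [0.0483 0.0508 0.0532]
   rect ((616.9249877929688, 21.434213638305664), (33.43413543701172, 34.6060905456543), 0.5381042957305908)
fence top 2679 [0.635  0.1015 0.0373] z [0.0346 0.0372 0.0408]
   rect ((635.3440551757812, 99.37553405761719), (260.3193054199219, 44.81026077270508), 76.7208023071289)
rest top 589 [0.5201 0.1248 0.0528] z [0.0504 0.0528 0.0551]
   rect ((518.0677490234375, 124.7873764038086), (63.88701248168945, 39.93001937866211), 82.16177368164062)
board 10473 [0.5636 0.1165 0.0172] z [0.0143 0.0171 0.0206]
   rect ((581.0480346679688, 111.9770278930664), (280.44805908203125, 203.02183532714844), 76.79701232910156)
tall_pin 0.98 [201.0, 176.4, 223.4, 198.6]
tall_pin 0.87 [297.2, 176.5, 318.0, 199.0]
tall_pin 0.74 [212.0, 255.6, 236.2, 283.4]
tall_pin 0.74 [377.2, 330.4, 403.5, 351.1]
flat_pin 0.66 [380.9, 194.3, 403.4, 220.4]
fence 0.83 [277.4, 172.0, 419.4, 224.1]
rows/cols [248 273] [317 354]
```

View pics/crop1.png

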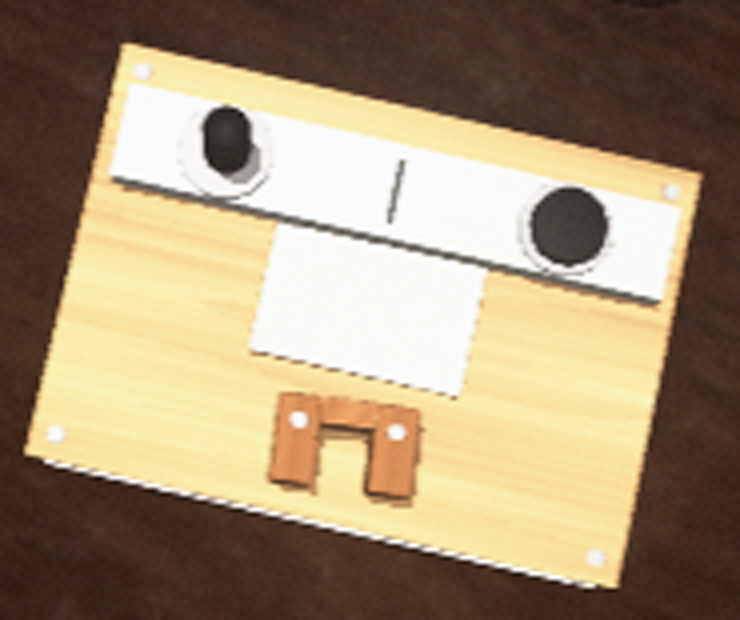

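The crop confirms it: the slim black domed handle on its collar is at crop (228,140), in the left hole. The flat black head is at (568,226), and the rest's notch, near (345,465), opens to the front. Next I check clearance (lamp) and work out the shifts.

```bash
cat >> h.py <<'E'
PIN=np.array([.653,.1768]); NOTCH=np.array([.5121,.1256])
def to(x,y,z):
    o=env.get_obs();R=np.array(o['orientation']);s=(R.T@(np.array([x,y,z])-o['tool_pos'])*1000).round(1)
    print('t',round(o['time'],2),'shift',s,'tcp',np.round(o['tool_pos'],4),'F',np.round(o['force'],1),'gap',round(o['finger_gap'],4),'g',o['grasp_force']);return s
E
python3 - <<'E'
from h import *
for c in('top','scene'):
    w=pts(c,np.load(c+'.npz')['d']).reshape(-1,3);w=w[np.isfinite(w).all(1)]
    m=(w[:,2]>.1)&(w[:,0]>.2)&(w[:,0]<.8)&(abs(w[:,1])<.45)
    if m.any(): print(c,m.sum(),w[m].min(0).round(3),w[m].max(0).round(3))
    m=(w[:,2]>.2)&(abs(w[:,1]-.1)<.3)&(w[:,0]<1.1)
    if m.any(): print(c,m.sum(),w[m].min(0).round(3),w[m].max(0).round(3))
to(PIN[0],PIN[1],.17)
E
```

```text
top 6418 [ 0.21  -0.048  0.194] [0.8   0.116 0.396]
top 8318 [ 0.21 -0.2   0.2 ] [0.921 0.181 0.396]
scene 7923 [ 0.2  -0.45  0.1 ] [0.8   0.124 0.468]
scene 26567 [ 0.166 -0.2    0.2  ] [1.1   0.192 0.465]
t 0.25 shift [ 675.6 -515.7   72.3] tcp [ 0.1703 -0.5228  0.242 ] F [0.  0.7 0.3] gap 0.0856 g 0.0
```

```bash
python3 - <<'E'
from h import *
for c in('top','scene'):
    w=pts(c,np.load(c+'.npz')['d']).reshape(-1,3);w=w[np.isfinite(w).all(1)]
    for a in np.arange(.4,.95,.05):
        m=(w[:,2]>.12)&(w[:,0]>a)&(w[:,0]<a+.05)&(abs(w[:,1]-.1)<.4)
        if m.sum()>5: q=w[m];print(c,round(a,2),m.sum(),q.min(0)[1:].round(3),q.max(0)[1:].round(3))
E
```

```text
top 0.75 3707 [-0.036  0.315] [0.11  0.396]
top 0.8 2209 [-0.045  0.12 ] [0.181 0.392]
top 0.85 2381 [-0.3   0.12] [0.086 0.268]
top 0.9 2119 [-0.27  0.12] [0.402 0.235]
scene 0.75 1552 [-0.034  0.317] [0.116 0.397]
scene 0.8 3922 [-0.3   0.12] [0.188 0.42 ]
scene 0.85 4279 [-0.3   0.12] [0.192 0.466]
scene 0.9 5766 [-0.278  0.12 ] [0.405 0.466]
```

```bash
python3 -m pendant '[{"x":17,"y":-13},{"x":50,"y":-39},{"x":84,"y":-65},{"x":118,"y":-91},{"x":152,"y":-117},{"x":186,"y":-143},{"x":220,"y":-169},{"x":254,"y":-195},{"x":288,"y":-221},{"x":322,"y":-247},{"x":356,"y":-273},{"x":390,"y":-299}]' 0 40; python3 -c "
from h import *
to(PIN[0],PIN[1],.17)"
```

```text
t 0.25 shift [ 675.6 -515.7   72.3] tcp [ 0.1703 -0.5228  0.242 ] F [0.  0.7 0.3] gap 0.0856 g 0.0$[0]: bad value
```

```bash
python3 -m pendant '[{"x":17,"y":-13,"z":0,"rx":0,"ry":0,"rz":0},{"x":50,"y":-39,"z":0,"rx":0,"ry":0,"rz":0},{"x":84,"y":-65,"z":0,"rx":0,"ry":0,"rz":0},{"x":118,"y":-91,"z":0,"rx":0,"ry":0,"rz":0},{"x":152,"y":-117,"z":0,"rx":0,"ry":0,"rz":0},{"x":186,"y":-143,"z":0,"rx":0,"ry":0,"rz":0},{"x":220,"y":-169,"z":0,"rx":0,"ry":0,"rz":0},{"x":254,"y":-195,"z":0,"rx":0,"ry":0,"rz":0},{"x":288,"y":-221,"z":0,"rx":0,"ry":0,"rz":0},{"x":322,"y":-247,"z":0,"rx":0,"ry":0,"rz":0},{"x":356,"y":-273,"z":0,"rx":0,"ry":0,"rz":0},{"x":390,"y":-299,"z":0,"rx":0,"ry":0,"rz":0}]' 0 40; python3 -c "
from h import *
to(PIN[0],PIN[1],.17)"
```

```text
time: 1.45
tool_pos: [0.4493, -0.1162, 0.2424]
orientation: [[0.951, 0.31, 0.0], [0.31, -0.951, -0.0], [0.0, 0.0, -1.0]]
force: [0.3, 0.1, 0.3]
finger_gap: 0.0853
grasp_force: 0.0
t 1.45 shift [ 284.4 -215.6   72.5] tcp [ 0.4493 -0.1162  0.2424] F [0.3 0.1 0.3] gap 0.0853 g 0.0
```

```bash
python3 -m pendant '[{"x":34,"y":-26,"z":5,"rx":0,"ry":0,"rz":0},{"x":68,"y":-52,"z":15,"rx":0,"ry":0,"rz":0},{"x":102,"y":-78,"z":25,"rx":0,"ry":0,"rz":0},{"x":136,"y":-104,"z":35,"rx":0,"ry":0,"rz":0},{"x":170,"y":-130,"z":45,"rx":0,"ry":0,"rz":0},{"x":204,"y":-156,"z":55,"rx":0,"ry":0,"rz":0},{"x":238,"y":-182,"z":65,"rx":0,"ry":0,"rz":0},{"x":264,"y":-202,"z":72,"rx":0,"ry":0,"rz":0},{"x":280,"y":-212,"z":72,"rx":0,"ry":0,"rz":0},{"x":284,"y":-216,"z":72,"rx":0,"ry":0,"rz":0},{"x":284,"y":-216,"z":72,"rx":0,"ry":0,"rz":0}]' 110; python3 -c "
from h import *
shot('scene','s1.png');to(PIN[0],PIN[1],.058)"
```

```text
time: 2.55
tool_pos: [0.6516, 0.1756, 0.17]
orientation: [[0.951, 0.31, -0.0], [0.31, -0.951, -0.0], [-0.0, 0.0, -1.0]]
force: [0.2, 0.8, 0.5]
finger_gap: 0.0487
grasp_force: 0.0
t 2.6 shift [  2.2  -1.2 112.2] tcp [0.6513 0.175  0.1702] F [ 0.1  0.5 -0.2] gap 0.0489 g 0.0
```

View pics/s1.png

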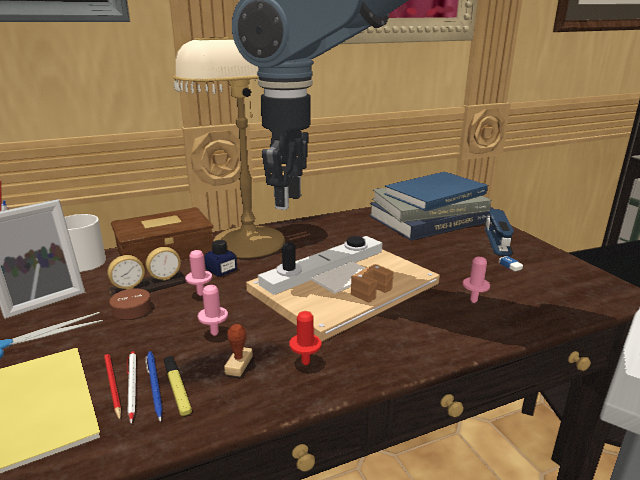

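Gripper at (287,180) stands over the tall pin at (289,258), clear of the lamp. Descending.

```bash
python3 -m pendant '[{"x":2,"y":-1,"z":10,"rx":0,"ry":0,"rz":0},{"x":2,"y":-1,"z":30,"rx":0,"ry":0,"rz":0},{"x":2,"y":-1,"z":50,"rx":0,"ry":0,"rz":0},{"x":2,"y":-1,"z":70,"rx":0,"ry":0,"rz":0},{"x":2,"y":-1,"z":85,"rx":0,"ry":0,"rz":0},{"x":2,"y":-1,"z":97,"rx":0,"ry":0,"rz":0},{"x":2,"y":-1,"z":105,"rx":0,"ry":0,"rz":0},{"x":2,"y":-1,"z":110,"rx":0,"ry":0,"rz":0},{"x":2,"y":-1,"z":111,"rx":0,"ry":0,"rz":0},{"x":2,"y":-1,"z":111,"rx":0,"ry":0,"rz":0}]'; python3 -c "
from h import *
im,d=shot('scene');cv2.imwrite('pics/c2.png',cv2.resize(im[150:320,210:410],None,fx=3,fy=3)[:,:,::-1]);to(PIN[0],PIN[1],.058)"
```

```text
time: 3.6
tool_pos: [0.6536, 0.1771, 0.0597]
orientation: [[0.951, 0.31, 0.001], [0.31, -0.951, 0.0], [0.001, 0.0, -1.0]]
force: [-0.2, -0.2, 0.4]
finger_gap: 0.0483
grasp_force: 0.0
t 3.65 shift [-0.7  0.1  1.9] tcp [0.6536 0.1771 0.0599] F [ 0.5 -0.4 -0.1] gap 0.0487 g 0.0
```

View pics/c2.png

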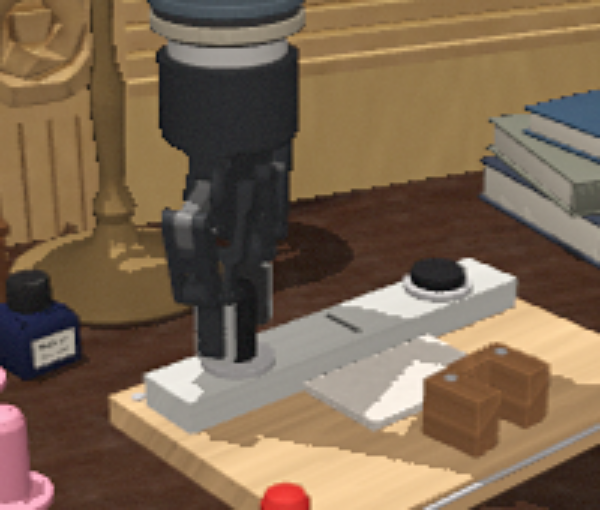

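The fingers straddle the handle at crop (235,330), with the tips just above the collar. Closing.

```bash
python3 -m pendant '[{"x":0,"y":0,"z":0,"rx":0,"ry":0,"rz":0},{"x":0,"y":0,"z":0,"rx":0,"ry":0,"rz":0},{"x":0,"y":0,"z":0,"rx":0,"ry":0,"rz":0},{"x":0,"y":0,"z":0,"rx":0,"ry":0,"rz":0},{"x":0,"y":0,"z":0,"rx":0,"ry":0,"rz":0},{"x":0,"y":0,"z":0,"rx":0,"ry":0,"rz":0},{"x":0,"y":0,"z":0,"rx":0,"ry":0,"rz":0},{"x":0,"y":0,"z":0,"rx":0,"ry":0,"rz":0},{"x":0,"y":0,"z":0,"rx":0,"ry":0,"rz":0},{"x":0,"y":0,"z":0,"rx":0,"ry":0,"rz":0}]' 255 50
```

```text
time: 4.65
tool_pos: [0.6537, 0.177, 0.0599]
orientation: [[0.951, 0.31, 0.001], [0.31, -0.951, 0.0], [0.001, 0.0, -1.0]]
force: [-0.7, -0.1, 5.0]
finger_gap: 0.0217
grasp_force: 49.5
```

```bash
python3 -m pendant '[{"x":0,"y":0,"z":-4,"rx":0,"ry":0,"rz":0},{"x":0,"y":0,"z":-10,"rx":0,"ry":0,"rz":0},{"x":0,"y":0,"z":-18,"rx":0,"ry":0,"rz":0},{"x":0,"y":0,"z":-26,"rx":0,"ry":0,"rz":0},{"x":0,"y":0,"z":-34,"rx":0,"ry":0,"rz":0},{"x":0,"y":0,"z":-42,"rx":0,"ry":0,"rz":0},{"x":0,"y":0,"z":-52,"rx":0,"ry":0,"rz":0},{"x":0,"y":0,"z":-64,"rx":0,"ry":0,"rz":0},{"x":0,"y":0,"z":-74,"rx":0,"ry":0,"rz":0},{"x":0,"y":0,"z":-80,"rx":0,"ry":0,"rz":0},{"x":0,"y":0,"z":-80,"rx":0,"ry":0,"rz":0},{"x":0,"y":0,"z":-80,"rx":0,"ry":0,"rz":0}]'; python3 -c "
from h import *
im,d=shot('scene');cv2.imwrite('pics/c3.png',cv2.resize(im[120:320,210:410],None,fx=3,fy=3)[:,:,::-1]);to(NOTCH[0],NOTCH[1],.14)"
```

```text
time: 5.85
tool_pos: [0.6532, 0.1769, 0.1391]
orientation: [[0.951, 0.31, -0.0], [0.31, -0.951, -0.0], [-0.0, -0.0, -1.0]]
force: [1.0, 0.4, -1.7]
finger_gap: 0.0217
grasp_force: 48.9
t 5.9 shift [-149.9    5.2   -1.1] tcp [0.6531 0.1769 0.1388] F [-0.2 -0.  -1.5] gap 0.0222 g 48.88476045860443
```

View pics/c3.png

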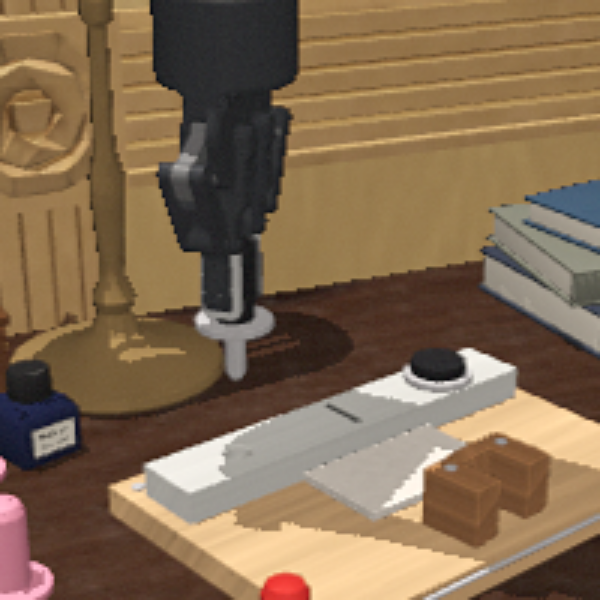

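The pin hangs upright from the fingers, shank at crop (235,355), and the fence and flat pin have not moved. Moving to the notch.

```bash
python3 -m pendant '[{"x":-10,"y":0,"z":0,"rx":0,"ry":0,"rz":0},{"x":-30,"y":1,"z":0,"rx":0,"ry":0,"rz":0},{"x":-55,"y":2,"z":0,"rx":0,"ry":0,"rz":0},{"x":-80,"y":3,"z":0,"rx":0,"ry":0,"rz":0},{"x":-105,"y":4,"z":0,"rx":0,"ry":0,"rz":0},{"x":-125,"y":5,"z":0,"rx":0,"ry":0,"rz":0},{"x":-140,"y":5,"z":0,"rx":0,"ry":0,"rz":0},{"x":-148,"y":5,"z":0,"rx":0,"ry":0,"rz":0},{"x":-150,"y":5,"z":0,"rx":0,"ry":0,"rz":0},{"x":-150,"y":5,"z":0,"rx":0,"ry":0,"rz":0},{"x":-150,"y":5,"z":0,"rx":0,"ry":0,"rz":0}]'; python3 - <<'E'
from h import *
im,d=shot('scene');cv2.imwrite('pics/c4.png',cv2.resize(im[150:320,280:450],None,fx=3.5,fy=3.5)[:,:,::-1]);to(NOTCH[0],NOTCH[1],.078)
# pin collar position from scene depth: z .105-.13, light pixels near notch
w=pts('scene',d);m=(np.hypot(w[...,0]-NOTCH[0],w[...,1]-NOTCH[1])<.035)&(w[...,2]>.06)&(w[...,2]<.1235)
p=w[m]
for lo in np.arange(.08,.124,.004):
    q=p[(p[:,2]>=lo)&(p[:,2]<lo+.004)]
    if len(q)>3: print(round(lo,3),len(q),q.min(0)[:2].round(4),q.max(0)[:2].round(4),q.mean(0)[:2].round(4))
E
```

```text
time: 7.0
tool_pos: [0.5128, 0.126, 0.1392]
orientation: [[0.951, 0.31, 0.0], [0.31, -0.951, 0.0], [0.0, 0.0, -1.0]]
force: [0.4, 0.7, -0.7]
finger_gap: 0.0218
grasp_force: 48.9
t 7.05 shift [-0.8  0.1 61.2] tcp [0.5128 0.126  0.1392] F [-1.  -0.2 -1.6] gap 0.0214 g 48.88344535196666
0.088 13 [0.5047 0.1235] [0.5138 0.1308] [0.5085 0.1281]
0.092 17 [0.5045 0.1218] [0.5176 0.1326] [0.5096 0.1287]
0.096 16 [0.5048 0.1241] [0.5131 0.1314] [0.5081 0.1285]
0.1 16 [0.5048 0.1248] [0.5135 0.1317] [0.508  0.1289]
0.104 15 [0.5045 0.1259] [0.5133 0.1313] [0.5084 0.1288]
0.108 11 [0.5042 0.1251] [0.514  0.1326] [0.5087 0.1293]
0.116 33 [0.4893 0.1165] [0.5266 0.147 ] [0.5023 0.1385]
0.12 164 [0.4892 0.1051] [0.5322 0.1474] [0.5053 0.1326]
```

View pics/c4.png

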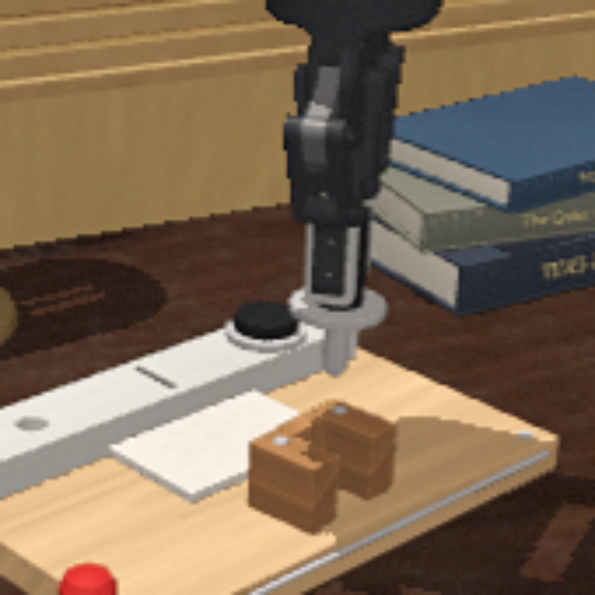

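Pin at crop (337,340), above the rest's notch at crop (335,460). The collar measures (0.511, 0.126) against the notch at (0.512, 0.126). Lowering.

```bash
python3 -m pendant '[{"x":0,"y":0,"z":5,"rx":0,"ry":0,"rz":0},{"x":0,"y":0,"z":13,"rx":0,"ry":0,"rz":0},{"x":0,"y":0,"z":21,"rx":0,"ry":0,"rz":0},{"x":0,"y":0,"z":29,"rx":0,"ry":0,"rz":0},{"x":0,"y":0,"z":37,"rx":0,"ry":0,"rz":0},{"x":0,"y":0,"z":45,"rx":0,"ry":0,"rz":0},{"x":0,"y":0,"z":52,"rx":0,"ry":0,"rz":0},{"x":0,"y":0,"z":57,"rx":0,"ry":0,"rz":0},{"x":0,"y":0,"z":60,"rx":0,"ry":0,"rz":0},{"x":0,"y":0,"z":61,"rx":0,"ry":0,"rz":0},{"x":0,"y":0,"z":61,"rx":0,"ry":0,"rz":0}]'; python3 - <<'E'
from h import *
im,d=shot('scene');cv2.imwrite('pics/c5.png',cv2.resize(im[170:320,290:440],None,fx=4,fy=4)[:,:,::-1]);to(NOTCH[0],NOTCH[1],.076)
E
```

```text
time: 8.15
tool_pos: [0.5123, 0.1258, 0.0783]
orientation: [[0.951, 0.31, 0.0], [0.31, -0.951, 0.0], [0.0, -0.0, -1.0]]
force: [1.0, -0.3, -1.2]
finger_gap: 0.0218
grasp_force: 48.9
t 8.2 shift [-0.3  0.1  2.5] tcp [0.5124 0.1258 0.0785] F [ 0.7  0.6 -0.7] gap 0.0217 g 48.88769959216006
```

View pics/c5.png

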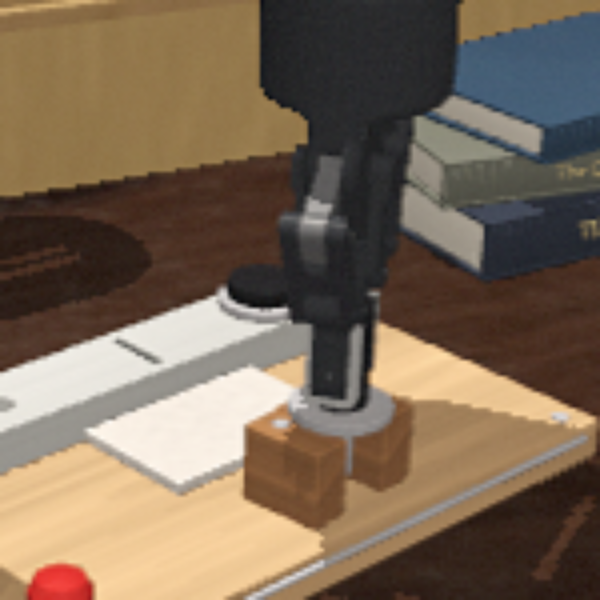

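The shank is in the notch at crop (348,455), with the collar about 2 mm above the rest and no contact force yet. I'll go down the last 2 mm.

```bash
python3 -m pendant '[{"x":0,"y":0,"z":1,"rx":0,"ry":0,"rz":0},{"x":0,"y":0,"z":2,"rx":0,"ry":0,"rz":0},{"x":0,"y":0,"z":2,"rx":0,"ry":0,"rz":0},{"x":0,"y":0,"z":2,"rx":0,"ry":0,"rz":0}]'
```

```text
time: 8.6
tool_pos: [0.5122, 0.1258, 0.0763]
orientation: [[0.951, 0.31, -0.0], [0.31, -0.951, 0.0], [-0.0, -0.0, -1.0]]
force: [-1.0, -0.2, -0.9]
finger_gap: 0.0214
grasp_force: 48.9
```

```bash
python3 -m pendant '[{"x":0,"y":0,"z":0,"rx":0,"ry":0,"rz":0},{"x":0,"y":0,"z":0,"rx":0,"ry":0,"rz":0},{"x":0,"y":0,"z":0,"rx":0,"ry":0,"rz":0},{"x":0,"y":0,"z":0,"rx":0,"ry":0,"rz":0},{"x":0,"y":0,"z":0,"rx":0,"ry":0,"rz":0},{"x":0,"y":0,"z":0,"rx":0,"ry":0,"rz":0},{"x":0,"y":0,"z":0,"rx":0,"ry":0,"rz":0},{"x":0,"y":0,"z":0,"rx":0,"ry":0,"rz":0}]' 110; python3 -m pendant '[{"x":0,"y":0,"z":-5,"rx":0,"ry":0,"rz":0},{"x":0,"y":0,"z":-15,"rx":0,"ry":0,"rz":0},{"x":0,"y":0,"z":-30,"rx":0,"ry":0,"rz":0},{"x":0,"y":0,"z":-50,"rx":0,"ry":0,"rz":0},{"x":0,"y":0,"z":-75,"rx":0,"ry":0,"rz":0},{"x":0,"y":0,"z":-100,"rx":0,"ry":0,"rz":0},{"x":0,"y":0,"z":-120,"rx":0,"ry":0,"rz":0},{"x":0,"y":0,"z":-130,"rx":0,"ry":0,"rz":0},{"x":0,"y":0,"z":-130,"rx":0,"ry":0,"rz":0}]'; python3 - <<'E'
from h import *
im,d=shot('scene');cv2.imwrite('pics/c6.png',cv2.resize(im[170:320,260:440],None,fx=4,fy=4)[:,:,::-1])
w=pts('scene',d);m=(np.hypot(w[...,0]-NOTCH[0],w[...,1]-NOTCH[1])<.04)
for lo,hi in((.057,.063),(.065,.08),(.08,.095),(.095,.11)):
    q=w[m&(w[...,2]>lo)&(w[...,2]<hi)]
    if len(q)>3: print(lo,len(q),q.min(0).round(4),q.max(0).round(4),q.mean(0).round(4))
w0=pts('scene',np.load('top.npz')['d'])
E
```

```text
time: 9.4
tool_pos: [0.5123, 0.1258, 0.0763]
orientation: [[0.951, 0.31, 0.0], [0.31, -0.951, 0.0], [0.0, -0.0, -1.0]]
force: [0.3, 0.0, -0.6]
finger_gap: 0.0485
grasp_force: 0.0
time: 10.3
tool_pos: [0.5128, 0.1259, 0.2078]
orientation: [[0.951, 0.31, 0.003], [0.31, -0.951, 0.0], [0.003, 0.0, -1.0]]
force: [1.2, 1.1, 0.2]
finger_gap: 0.0486
grasp_force: 0.0
0.057 194 [0.488  0.1055 0.0573] [0.5313 0.1473 0.0626] [0.5064 0.1316 0.0593]
0.065 115 [0.4981 0.121  0.0652] [0.5172 0.1378 0.0799] [0.5053 0.1323 0.0729]
0.08 116 [0.4978 0.1221 0.0802] [0.5188 0.1387 0.0948] [0.5062 0.1325 0.0878]
0.095 117 [0.499  0.1183 0.0951] [0.5209 0.1377 0.1071] [0.507  0.13   0.1017]
```

View pics/c6.png

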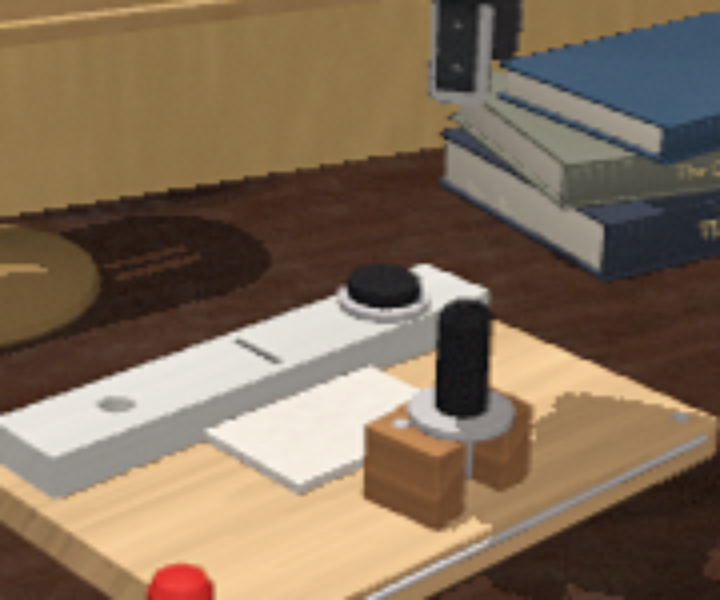

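The pin stands upright in the notch at crop (463,370), with its collar flat on the rest and centred at about (0.510, 0.126). That is within 3 mm of the notch's middle. The fence and flat pin look unmoved, and the gripper is clear. Handing in.

```bash
python3 -c "
from workcell import env
print(env.sign_off())"
```

```text
the job is handed in; nothing more can be done
None
```

The tall black pin hangs upright and released in the rest's notch, about 2 mm from its middle; in the last picture the flat pin and fence look unmoved, and the job was handed in at about 10 s (no verdict was returned).

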